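# Test carbon-brush holders for seized brushes and sort out the bad ones

## Task

Test the four carbon-brush holders that stand in the sloping rack under the shelf: going from left to right, push each brush gently all the way into its holder and let it go. A good brush springs out again, and its holder stays in its pocket; every holder whose brush stays in has to be taken out and stood upright, brush end up, in the steel tray. Leave the other things alone.

Things in the scene. Friction and masses are not known exactly. Their poses are not given: they have to be found in the camera images.
- rack: fixed sheet-steel rack, 310 mm wide (its y), 140 mm deep, turned a little about the vertical. Origin: centre of its underside; -x is its front, towards the robot, +y the left as the robot sees it. On it a light-wood block slopes at 30 degrees: the outward normal of its face is n = (-0.5, 0, 0.866) in the rack's frame. Four pockets, 26 x 30 mm, 20 mm deep, are sunk square into that face, 78 mm apart
- shelf_edge (a point): middle of the lower front edge of the rack's flat steel shelf, 242 mm above the worktop; the shelf runs from here back (rack +x) over the whole width, with a lip up to 256 mm and a reel, a bottle and a roll of tape on it (up to 320 mm). It covers pockets and holders: a tool pointing straight down cannot get at them, one that leans back along n passes in front of the shelf
- pocket_1 (a point): middle of the mouth of the far left pocket, in the sloping wooden face (pocket floor is 20 mm deeper along -n)
- pocket_2 (a point): middle of the mouth of the second from the left pocket, in the sloping wooden face (pocket floor is 20 mm deeper along -n)
- pocket_3 (a point): middle of the mouth of the third from the left pocket, in the sloping wooden face (pocket floor is 20 mm deeper along -n)
- pocket_4 (a point): middle of the mouth of the far right pocket, in the sloping wooden face (pocket floor is 20 mm deeper along -n)
- holder_a: carbon-brush holder, black block 24 (x) x 28 (y) x 46 (z) mm with brass mouth, about 140 g; the four look alike and stand in the pockets in any order. Origin: centre of its flat bottom end; +z points to the brush end (along n while in the rack), y along the row. 26 mm of the block stands out of the pocket: grip it across the 28 mm (y faces) and draw it out along n. A terminal screw is on its -x face
- holder_b: carbon-brush holder, black block 24 (x) x 28 (y) x 46 (z) mm with brass mouth, about 140 g; the four look alike and stand in the pockets in any order. Origin: centre of its flat bottom end; +z points to the brush end (along n while in the rack), y along the row. 26 mm of the block stands out of the pocket: grip it across the 28 mm (y faces) and draw it out along n. A terminal screw is on its -x face
- holder_c: carbon-brush holder, black block 24 (x) x 28 (y) x 46 (z) mm with brass mouth, about 140 g; the four look alike and stand in the pockets in any order. Origin: centre of its flat bottom end; +z points to the brush end (along n while in the rack), y along the row. 26 mm of the block stands out of the pocket: grip it across the 28 mm (y faces) and draw it out along n. A terminal screw is on its -x face
- holder_d: carbon-brush holder, black block 24 (x) x 28 (y) x 46 (z) mm with brass mouth, about 140 g; the four look alike and stand in the pockets in any order. Origin: centre of its flat bottom end; +z points to the brush end (along n while in the rack), y along the row. 26 mm of the block stands out of the pocket: grip it across the 28 mm (y faces) and draw it out along n. A terminal screw is on its -x face
- brush_a (a joint): how far holder_a's dark brush is pushed in, along the holder's -z, in m: 0 = out (its 11 x 16 mm end face 62 mm from the holder's origin along +z), 0.010 = fully in, at its stop (face at 52 mm). Good: a spring (3 N, 5.5 N when fully in) pushes it out again. Faulty: it takes about 5 N and stays where it was pushed. They look alike until pushed; any may be faulty
- brush_b (a joint): how far holder_b's dark brush is pushed in, along the holder's -z, in m: 0 = out (its 11 x 16 mm end face 62 mm from the holder's origin along +z), 0.010 = fully in, at its stop (face at 52 mm). Good: a spring (3 N, 5.5 N when fully in) pushes it out again. Faulty: it takes about 5 N and stays where it was pushed. They look alike until pushed; any may be faulty
- brush_c (a joint): how far holder_c's dark brush is pushed in, along the holder's -z, in m: 0 = out (its 11 x 16 mm end face 62 mm from the holder's origin along +z), 0.010 = fully in, at its stop (face at 52 mm). Good: a spring (3 N, 5.5 N when fully in) pushes it out again. Faulty: it takes about 5 N and stays where it was pushed. They look alike until pushed; any may be faulty
- brush_d (a joint): how far holder_d's dark brush is pushed in, along the holder's -z, in m: 0 = out (its 11 x 16 mm end face 62 mm from the holder's origin along +z), 0.010 = fully in, at its stop (face at 52 mm). Good: a spring (3 N, 5.5 N when fully in) pushes it out again. Faulty: it takes about 5 N and stays where it was pushed. They look alike until pushed; any may be faulty
- tray: fixed open steel tray, 190 (x) x 130 (y) mm outside, walls 3 mm thick and 18 mm high, inner floor 3 mm above its underside, empty. Origin: centre of its underside. It lies on the worktop to the left of the rack, turned a little
- rotor: bystander, not part of the job: small steel rotor on its shaft, 41 x 115 x 41 mm, lying on the worktop in front of the robot. Origin: its underside centre
- end_cap: bystander, not part of the job: round cast motor end cap, 58 mm across, 16 mm high. Origin: its underside centre
- bearing: bystander, not part of the job: ball bearing, 26 mm across, 8 mm high. Origin: its underside centre
Things that resemble listed ones, but are neither listed nor needed, are in the scene too. What is shaped like the holder_b but red is not meant.

How it is judged:
By the outcome, as a careful person would: the job done as asked, in the order asked, and still so for the second after the job is handed in, with the robot touching nothing.
It also fails if it takes over 72 s, if anything falls off the work surface, if the arm or the gripper's body presses on something with over 40 N, if the wrist force passes 120 N, or if a joint passes its speed limit or range.

## Robot

A 6-joint arm with a two-finger parallel gripper is mounted at the origin on a cart in front of the work surface, level with it; the furniture and walls round the work are solid. World frame = base frame: x ahead of the robot, y to its left, z up, the work surface at z = 0. Lengths are in m, angles in rad, forces in N, time in s.
With the tool pointing down it reaches from about 0.35 to 0.775 m from the base axis. Payload 7.3 kg.
Tool frame: the origin (TCP) lies at the very end of the fingers, on their centre line; the grasp point (between the pads) lies 19 mm behind it (robot.tcp_to_grasp is the distance from the TCP to the grasp point, in m); x points along the fingers, z is the direction in which the jaws open and shut, and the axes are right-handed (so a half turn about x gives the same grasp; the last joint's range is limited). The gripper opens to 92 mm and grips with 3 to 60 N. Pads are 19 mm wide; open, the fingers measure 130 mm over their backs; the gripper's body (75 mm by 190 mm) begins 47 mm behind the grasp point.
Start: joints at [-0.146, 0.342, 1.524, -0, 1.275, -0.146], TCP at [0.525, 0, 0.227] pointing down, gripper open.
Joint ranges: [-2.53, 2.53], [-0.77, 2.02], [0.04, 2.7], [-1, 4.14], [0.28, 2.66], [-3.11, 3.11]. Speed limits (rad/s): [2.57, 2.57, 3.14, 3.14, 3.14, 3.14].

## Interface

Orientations are given as [roll, pitch, yaw] about the fixed x, y, z axes, in that order (R = Rz(yaw) Ry(pitch) Rx(roll)).
In Python, from cell import robot gives the robot as it stands.
- The arm moves only by the tool move_arm, never from a script. Its argument "deltas" is a list of rows, each an object with "dp": the shift along the tool's x, y, z in m, a list of three; "turn": the turn, a rotation vector about the tool's x, y, z in degrees, a list of three. A call has 1 to 10 rows; each row is the pose to reach, as a shift and turn from the pose commanded when the call began, along the tool's axes at that moment; what a row does not reach only later rows make up. A row lasts 1/10 s, in which the tool goes at most 50 mm and 8.59 degrees, less where a joint would pass 70% of its speed; a pose out of reach is approached as far as the arm can. A call with a gripper value outside its range is refused whole. "hand" is the finger opening in m, from 0 to 0.0918, set as the call begins (left out, the last holds). The fingers move at their own pace and stop on an object; "squeeze" is the grip in N (left out, the last holds). Time passes only in rows, so rows that repeat a pose let the fingers close. It gives the time, the measured TCP pose, the force and the opening at its end, in the units of the state.
- robot.observe(): the state, without advancing time (a new reading comes with each control period).
- robot.read_camera(name): name is "scene" or "side" or "wrist"; returns (picture, depth): 400x640x3 uint8, red, green, blue; 400x640 float32, m along the optical axis (not along the pixel's ray), 0 where there is no reading.
- robot.camera_info(name): a dict with "fx", "fy", "cx", "cy" (pixels), "k1" (the pictures are not rectified: a ray, as slopes to the right and down, at radius r is drawn at 1 + k1 r^2 times it, then the intrinsics apply), "R" (3x3) and "t" (3): a world point X has camera coordinates R X + t. Camera axes: x right, y down, z forward; pixel columns grow to the right and rows downward; lengths in m; the calibration is good to about 2 mm. A picture is of the moment at which its call begins: read the wrist's pose just before it. camera_info takes no time and is no camera call; for the wrist camera it gives the pose at the moment of the call.
- robot.hand_in(): hands the job in, once; it reports no verdict.
The state is a dict: "time": time; "qpos": joint angles; "qvel": joint speeds; "joint_efforts": joint torques, N m; "tool_pos": TCP position; "tool_rot": TCP orientation; "contact_force": force on the tool from outside, world axes, zero at the start; "torque": the same for the moment, N m; "opening": finger opening in m.
Only numpy, scipy, OpenCV 4.12 (cv2) and the standard library are available. Lean on these libraries where they do the work, as an engineer would, in place of code of your own. Each camera call takes 0.05 s, during which the arm holds its last target.

## Working session

There is one attempt and no reset: what is moved stays moved. The work goes in short steps, Python scripts to look and compute and a tool call to move; the robot and the scene stay as the last step left them, time stands still between calls to the robot, and variables do not carry over. Pictures are saved under pics/ and viewed, and the job is handed in when it is done.

Besides the shell and the picture viewer there is one more tool, called after "Call:" as a command line: name --argument value ..., lists and objects as JSON in quotes. move_arm: Moves the arm, as the interface text tells. Its arguments: {"type":"object","properties":{"deltas":{"type":"array"},"hand":{"type":"number"},"squeeze":{"type":"number"}},"required":["deltas"]}

```bash
ls -la; mkdir -p pics
python3 - <<'E'
from cell import robot
import cv2, numpy as np
s=robot.observe(); print(s)
for n in ["scene","side","wrist"]:
    i=robot.camera_info(n); print(n,i)
    p,d=robot.read_camera(n)
    cv2.imwrite(f"pics/{n}0.png",p[:,:,::-1]); np.save(f"pics/{n}0.npy",d); print((d>0).mean(), d[d>0].min() if (d>0).any() else 0)
E
```

```text
total 12
drwxr-xr-x  3 agent agent 4096 Dec  7 13:48 .
drwxr-xr-x 23 root  root  4096 Dec  7 13:48 ..
drwxr-xr-x  2 agent agent 4096 Dec  7 13:48 pics
{'time': 0.0, 'qpos': array([-1.46019644e-01,  3.42727303e-01,  1.52497941e+00,  1.06240157e-05,
        1.27542504e+00, -1.45985954e-01]), 'qvel': array([ 0.00101176,  0.00227391, -0.00028411, -0.00099833, -0.00042541,
        0.00123002]), 'joint_efforts': array([ 7.61924657e-04, -4.31245601e+01, -2.44219762e+01,  7.17750052e-02,
        5.59406646e-02, -1.04314388e-04]), 'tool_pos': array([5.24602236e-01, 7.37110256e-05, 2.26055722e-01]), 'tool_rot': array([2.98900608, 1.56925719, 2.98896929]), 'contact_force': array([0.16052616, 0.28578102, 0.23879286]), 'torque': array([ 0.01372158, -0.01525948,  0.03688811]), 'opening': 0.09170321003765185}
scene {'fx': 408.9248655601076, 'fy': 408.9248655601076, 'cx': 320.35532106929884, 'cy': 200.10149508698828, 'k1': -0.04928405100226664, 'R': array([[-0.66004601, -0.75113984,  0.01132226],
       [-0.55002516,  0.47294587, -0.68832734],
       [ 0.51167528, -0.46055525, -0.72531185]]), 't': array([0.2512984 , 0.43828392, 1.0126512 ])}
0.995828125 0.45754185
side {'fx': 398.83678008317634, 'fy': 398.83678008317634, 'cx': 323.37826932376896, 'cy': 199.47386455586937, 'k1': -0.06588046484747855, 'R': array([[ 0.91239011, -0.40849309,  0.02603238],
       [-0.15964767, -0.41370084, -0.89630588],
       [ 0.37690438,  0.81362461, -0.44267152]]), 't': array([-0.49770536,  0.19017321,  0.83952701])}
0.9952890625 0.50400144
wrist {'fx': 349.38824686277627, 'fy': 349.38824686277627, 'cx': 318.5017108790123, 'cy': 202.0558168047379, 'k1': -0.04821335891978607, 'R': array([[ 9.99999218e-01, -7.53685764e-04, -9.97919605e-04],
       [-4.45144739e-04, -9.60244742e-01,  2.79159162e-01],
       [-1.16864534e-03, -2.79158500e-01, -9.60244326e-01]]), 't': array([-0.52518324, -0.03546326,  0.38960044])}
0.99603515625 0.057267573
```

View pics/scene0.png

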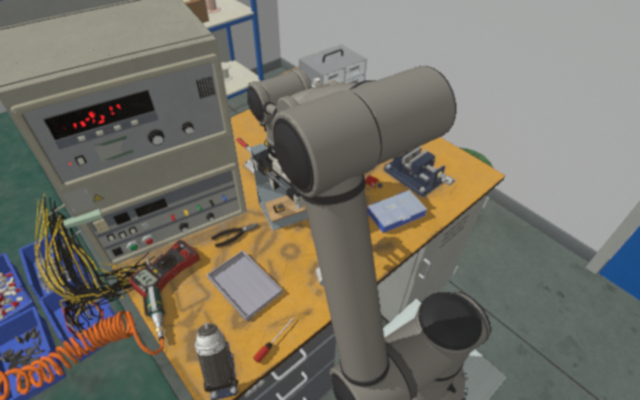

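View pics/side0.png

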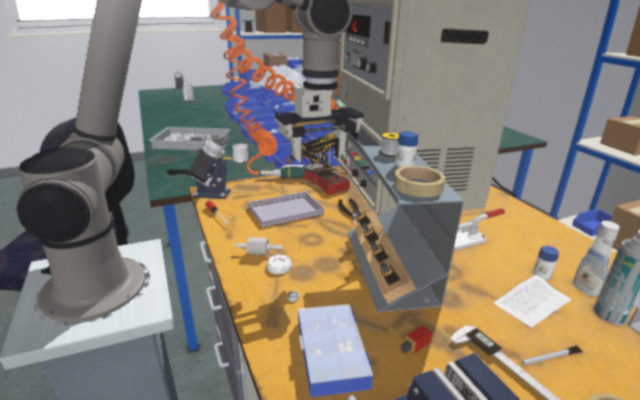

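View pics/wrist0.png

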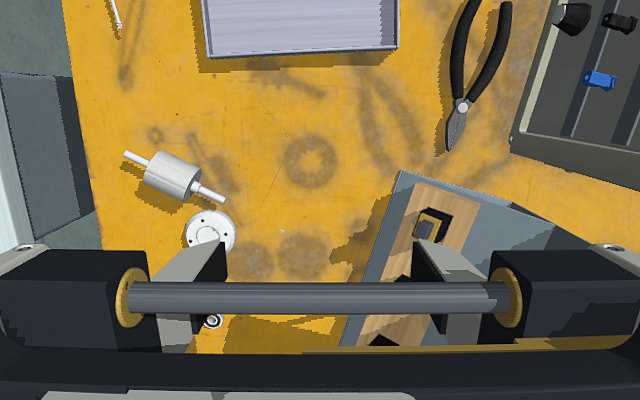

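```bash
cat > h.py <<'E'
import numpy as np, cv2
from cell import robot
def unproj(i,u,v,d):
    xd=(np.asarray(u,float)-i['cx'])/i['fx']; yd=(np.asarray(v,float)-i['cy'])/i['fy']
    x,y=xd.copy(),yd.copy()
    for _ in range(8):
        f=1+i['k1']*(x*x+y*y); x=xd/f; y=yd/f
    c=np.stack([x*d,y*d,np.asarray(d)*np.ones_like(x)],-1)
    return (c-i['t'])@i['R']
def proj(i,X):
    c=np.asarray(X)@i['R'].T+i['t']; x=c[...,0]/c[...,2]; y=c[...,1]/c[...,2]
    f=1+i['k1']*(x*x+y*y); return np.stack([i['fx']*x*f+i['cx'],i['fy']*y*f+i['cy']],-1)
def cloud(i,d):
    v,u=np.mgrid[:400,:640]; return unproj(i,u,v,d)
def ray_plane(i,u,v,p0,n):
    C=-i['R'].T@i['t']; D=unproj(i,u,v,1.0)-C
    return C+D*(np.dot(p0-C,n)/(D@n))[...,None]
def snap(n,name):
    i=robot.camera_info(n); p,d=robot.read_camera(n)
    cv2.imwrite(f"pics/{name}.png",p[:,:,::-1]); np.savez(f"pics/{name}.npz",d=d,p=p,R=i['R'],t=i['t'],i=np.array([i[k] for k in('fx','fy','cx','cy','k1')])); return i,p,d
def load(name):
    z=np.load(f"pics/{name}.npz"); i=dict(zip(('fx','fy','cx','cy','k1'),z['i'])); i['R']=z['R'];i['t']=z['t']; return i,z['p'],z['d']
E
python3 - <<'E'
from h import *
i=robot.camera_info("side"); d=np.load("pics/side0.npy"); p=cv2.imread("pics/side0.png")
c=p[190:320,330:470]; cv2.imwrite("pics/side0c.png",cv2.resize(c,None,fx=5,fy=4.5,interpolation=cv2.INTER_CUBIC)) 
W=cloud(i,d)
for u,v in [(300,255),(400,270),(375,280),(420,300),(365,200),(440,220),(395,192),(415,193)]:
    print(u,v,W[v,u].round(4),p[v,u][::-1])
w=np.load("pics/wrist0.npy"); iw=robot.camera_info("wrist"); W2=cloud(iw,w)
for u,v in [(100,150),(300,220),(300,20),(455,190),(380,320),(500,200)]: print('w',u,v,W2[v,u].round(4))
E
```

```text
300 255 [ 0.4623 -0.0455 -0.0012] [231 180  86]
400 270 [ 0.599  -0.2645  0.0648] [126 102  73]
375 280 [ 0.5728 -0.2162  0.0123] [102 101  99]
420 300 [ 0.6314 -0.3033  0.0048] [92 94 97]
365 200 [ 0.7632  0.1638 -0.0013] [163 137 100]
440 220 [ 0.631  -0.3192  0.2051] [74 75 78]
395 192 [ 0.5527 -0.279   0.2573] [109 117 125]
415 193 [ 0.5918 -0.286   0.2518] [146 131  99]
w 100 150 [ 0.2802  0.0234 -0.0011]
w 300 220 [ 0.5037 -0.0591 -0.0006]
w 300 20 [0.507  0.1527 0.0028]
w 455 190 [ 0.6673 -0.0144  0.0337]
w 380 320 [ 0.5943 -0.1618  0.0462]
w 500 200 [ 0.7337 -0.0341  0.0026]
```

View pics/side0c.png

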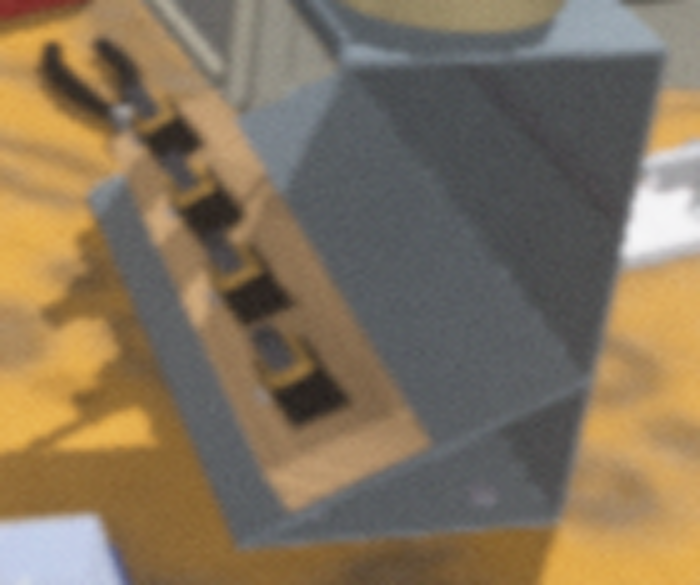

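Run:
```python
from h import *
i=robot.camera_info("side"); d=np.load("pics/side0.npy"); p=cv2.imread("pics/side0.png")
W=cloud(i,d); hsv=cv2.cvtColor(p,cv2.COLOR_BGR2HSV)
reg=np.zeros((400,640),bool); reg[190:320,345:445]=1
reg&=(W[...,0]>0.5)&(W[...,0]<0.8)&(W[...,1]<0.05)&(W[...,1]>-0.35)&(W[...,2]>0.015)&(W[...,2]<0.16)
wood=reg&(hsv[...,0]>8)&(hsv[...,0]<22)&(hsv[...,1]>60)&(hsv[...,2]>90)
P=W[wood]; print(len(P))
rng=np.random.default_rng(0); best=0
for k in range(500):
    a=P[rng.choice(len(P),3,False)]; n=np.cross(a[1]-a[0],a[2]-a[0]); 
    if np.linalg.norm(n)<1e-6: continue
    n/=np.linalg.norm(n); m=abs((P-a[0])@n)<0.003
    if m.sum()>best: best=m.sum(); bm=m
Q=P[bm]; c=Q.mean(0); n=np.linalg.svd(Q-c)[2][2]; n*=np.sign(n[2]); print(best,c,n, 'tilt',np.degrees(np.arccos(n[2])),'yaw',np.degrees(np.arctan2(-n[1],-n[0])), ((Q-c)@n).std())
for nm,ii,dd in (("side",i,d),("wrist",robot.camera_info("wrist"),np.load("pics/wrist0.npy"))):
    pass
yaw=np.arctan2(-n[1],-n[0])
ey=np.array([-np.sin(yaw),np.cos(yaw),0]); es=np.cross(ey,n) # along slope 
b=(Q-c)@ey; s=(Q-c)@es; print(es, 'y range',np.percentile(b,[0,1,99,100]),'s',np.percentile(s,[0,1,99,100]))
h=(W-c)@n
M=reg&(h>0.02)&(h<0.05)
B=((W-c)@ey); S=((W-c)@es)
M&=(abs(S)<0.06)
nl,l=cv2.connectedComponents(M.astype(np.uint8))
for k in range(1,nl):
    m=l==k
    if m.sum()>10:
        t=m&(h>0.035)
        print(m.sum(),W[m].mean(0).round(4),'h',h[m].max().round(4),'B',B[m].min().round(4),B[m].max().round(4),'S',S[m].min().round(4),S[m].max().round(4),'| top',t.sum(),B[t].mean().round(4),S[t].mean().round(4),np.percentile(h[t],[50,90]).round(4) if t.any() else 0)
```

```text
2115
1466 [ 0.60339942 -0.18348035  0.05560772] [-0.48073779  0.13340089  0.86665759] tilt 29.927477366104338 yaw -15.508908604426296 0.0010346564034863497
[ 0.83510162 -0.23173401  0.49890342] y range [-0.1230684  -0.12206545  0.17267969  0.17789265] s [-0.03369368 -0.03304317  0.02983013  0.03115637]
91 [ 0.6236 -0.0445  0.08  ] h 0.0432 B 0.1291 0.1577 S -0.0151 0.0087 | top 26 0.1416 -0.0041 [0.0417 0.0427]
108 [ 0.6023 -0.12    0.0801] h 0.0442 B 0.0504 0.0802 S -0.0152 0.0083 | top 32 0.0631 -0.0042 [0.0418 0.0437]
132 [ 0.5815 -0.1948  0.0797] h 0.0448 B -0.0267 0.0014 S -0.0165 0.0081 | top 37 -0.0144 -0.0045 [0.0415 0.0434]
149 [ 0.5606 -0.2698  0.0801] h 0.0434 B -0.1046 -0.0763 S -0.0159 0.0078 | top 44 -0.0925 -0.0048 [0.0416 0.0431]
```

```bash
cat >> h.py <<'E'
from scipy.spatial.transform import Rotation as Ro
n=np.array([-0.48073779,0.13340089,0.86665759]); n/=np.linalg.norm(n)
c0=np.array([0.60339942,-0.18348035,0.05560772])
yaw=np.arctan2(-n[1],-n[0]); ey=np.array([-np.sin(yaw),np.cos(yaw),0]); ex=np.array([np.cos(yaw),np.sin(yaw),0]); es=np.cross(ey,n)
BP=[0.1415,0.0635,-0.0145,-0.0925]; SP=-0.0040
pock=[c0+b*ey+SP*es for b in BP]
Rrack=np.stack([-n,-es,ey],1)
def cur():
    s=robot.observe(); return s,np.array(s['tool_pos']),Ro.from_euler('xyz',s['tool_rot']).as_matrix()
def delta(Xt,Rt,p=None,R=None):
    if p is None: _,p,R=cur()
    return R.T@(np.asarray(Xt)-p), np.degrees(Ro.from_matrix(R.T@Rt).as_rotvec())
E
python3 - <<'E'
from h import *
i=robot.camera_info("side"); d=np.load("pics/side0.npy"); p=cv2.imread("pics/side0.png")
W=cloud(i,d)
iw=robot.camera_info("wrist"); Ww=cloud(iw,np.load("pics/wrist0.npy")); pw=cv2.imread("pics/wrist0.png")
print("cam in tool",cur()[2].T@(-iw['R'].T@iw['t']-cur()[1]), "R tool\n",cur()[2].round(3))
L=lambda X:np.stack([(X-c0)@ex,(X-c0)@ey,X[...,2]],-1)
Q=L(W); m=(Q[...,2]>0.238)&(Q[...,2]<0.258)&(abs(Q[...,1]-0.025)<0.17)&(Q[...,0]>-0.2)&(Q[...,0]<0.2)
R=Q[m]; 
for b in np.arange(-0.13,0.18,0.05):
    k=abs(R[:,1]-b)<0.02; print('shelf b',b.round(2),k.sum(),np.sort(R[k][:,0])[:3].round(4) if k.any() else '')
print('pockets',[L(x).round(4) for x in pock], pock)
# wrist-check: holders by height
h=(Ww-c0)@n;B=(Ww-c0)@ey;S=(Ww-c0)@es
for b in BP:
    m=(h>0.036)&(h<0.05)&(abs(B-b)<0.02)&(abs(S)<0.03); print('wrist brush',m.sum(),B[m].mean(),S[m].mean(),np.median(h[m]) if m.any() else 0)
hs=(h<0.004)&(h>-.004)&(abs(B-0.025)<0.2)&(abs(S)<0.03); print('wood in wrist',hs.sum(),np.median(h[hs]))
# tray: points at z 0.016-0.020 around
for nm,X in(('side',W),('wrist',Ww),('scene',cloud(robot.camera_info("scene"),np.load("pics/scene0.npy")))):
    m=(X[...,0]>0.3)&(X[...,0]<0.72)&(X[...,1]>0.05)&(X[...,1]<0.42)
    mr=m&(X[...,2]>0.012)&(X[...,2]<0.024); mf=m&(X[...,2]>0.0015)&(X[...,2]<0.006)
    nn,l,st,_=cv2.connectedComponentsWithStats(mr.astype(np.uint8))
    o=np.argsort(-st[1:,4])[:4]+1
    for k in o: print(nm,st[k], X[l==k].mean(0).round(4), X[l==k].min(0).round(3),X[l==k].max(0).round(3))
E
```

```text
cam in tool [-0.157344    0.07425796  0.00075832] R tool
 [[-0.001  0.     1.   ]
 [ 0.     1.    -0.   ]
 [-1.     0.    -0.001]]
shelf b -0.13 436 [-0.0254 -0.0252 -0.0251]
shelf b -0.08 341 [-0.0255 -0.0253 -0.0252]
shelf b -0.03 331 [-0.0255 -0.0253 -0.0253]
shelf b 0.02 224 [-0.0249 -0.0249 -0.0249]
shelf b 0.07 233 [-0.0246 -0.0245 -0.0245]
shelf b 0.12 276 [-0.1847 -0.1847 -0.1846]
shelf b 0.17 173 [-0.0817 -0.0817 -0.0816]
pockets [array([-0.0035,  0.1415,  0.0536]), array([-0.0035,  0.0635,  0.0536]), array([-0.0035, -0.0145,  0.0536]), array([-0.0035, -0.0925,  0.0536])] [array([ 0.63789444, -0.04620559,  0.05361211]), array([ 0.61703816, -0.12136552,  0.05361211]), array([ 0.59618188, -0.19652545,  0.05361211]), array([ 0.5753256 , -0.27168539,  0.05361211])]
wrist brush 218 0.1450777880117051 -0.004131294500191909 0.04152512502391116
wrist brush 0 nan nan 0
wrist brush 0 nan nan 0
wrist brush 0 nan nan 0
wood in wrist 4836 -0.0005989148826291716
side [248 192  77  32 364] [0.505  0.1822 0.0159] [0.407 0.115 0.012] [0.605 0.257 0.02 ]
side [274 173  68  19 211] [0.6405 0.3
[... 349 characters left out ...]
7 656] [0.6683 0.1268 0.013 ] [0.66  0.08  0.012] [0.682 0.17  0.015]
wrist [471   1  41  99 630] [0.7033 0.1216 0.0131] [0.682 0.077 0.012] [0.715 0.17  0.016]
wrist [457 107  11   7  27] [0.6737 0.0664 0.0126] [0.669 0.063 0.012] [0.679 0.069 0.014]
scene [206 250  76  70 376] [0.5036 0.1857 0.0177] [0.408 0.116 0.012] [0.605 0.254 0.024]
scene [159 253  41  38 144] [0.6621 0.3051 0.0181] [0.641 0.234 0.012] [0.679 0.381 0.024]
scene [211 227  37  12  85] [0.6968 0.1153 0.0143] [0.663 0.061 0.012] [0.716 0.169 0.019]
scene [253 342  19  18  83] [0.3064 0.2613 0.0201] [0.3   0.237 0.013] [0.316 0.293 0.024]<stdin>:15: RuntimeWarning: Mean of empty slice.
  ret = ret.dtype.type(ret / rcount)
```

Run:
```python
from h import *
print(delta([0.46,-0.02,0.23],Rrack), delta(pock[0]+n*0.15,Rrack))
X=cloud(robot.camera_info("scene"),np.load("pics/scene0.npy"))
m=(X[...,0]>0.38)&(X[...,0]<0.63)&(X[...,1]>0.1)&(X[...,1]<0.28)&(X[...,2]>0.014)&(X[...,2]<0.023)
print(cv2.minAreaRect((X[m][:,:2]*1000).astype(np.float32)))
X=cloud(robot.camera_info("side"),np.load("pics/side0.npy"))
m=(X[...,0]>0.38)&(X[...,0]<0.63)&(X[...,1]>0.1)&(X[...,1]<0.28)&(X[...,2]>0.014)&(X[...,2]<0.023)
print(cv2.minAreaRect((X[m][:,:2]*1000).astype(np.float32)))
for nm in("side","wrist"):
  i=robot.camera_info(nm); W=cloud(i,np.load(f"pics/{nm}0.npy")); h=(W-c0)@n;B=(W-c0)@ey;S=(W-c0)@es
  for b in BP:
    m=(h>0.0395)&(h<0.045)&(abs(B-b)<0.02)&(abs(S)<0.03)
    if m.any(): print(nm,m.sum(),np.percentile(B[m],[2,50,98]).round(4),np.percentile(S[m],[2,50,98]).round(4))
    m=(h>0.024)&(h<0.028)&(abs(B-b)<0.02)&(abs(S)<0.03)
    if m.any(): print(nm,'brass',m.sum(),np.percentile(B[m],[2,50,98]).round(4),np.percentile(S[m],[2,50,98]).round(4))
```

```text
(array([-0.00371161, -0.02007917, -0.06472146]), array([-72.68120447, -19.47465943, -25.60299537])) (array([ 0.04255989, -0.02628164,  0.04111346]), array([-72.68120447, -19.47465943, -25.60299537]))
((506.37908935546875, 184.6336669921875), (193.51425170898438, 133.5597686767578), 2.7279319763183594)
((505.70086669921875, 185.8922119140625), (193.01866149902344, 135.61798095703125), 2.2107508182525635)
side 17 [0.1347 0.1433 0.1527] [-0.0092 -0.0039  0.0006]
side brass 28 [0.13   0.1378 0.1551] [-0.0127 -0.003   0.006 ]
side 23 [0.0581 0.0645 0.0727] [-0.0095 -0.0043  0.0008]
side brass 31 [0.053  0.0582 0.0763] [-0.0135 -0.0019  0.0067]
side 28 [-0.0201 -0.0134 -0.0054] [-0.01   -0.0051  0.0002]
side brass 44 [-0.0259 -0.0186  0.0003] [-0.0138 -0.0015  0.0057]
side 35 [-0.0987 -0.0916 -0.0824] [-0.0101 -0.0048 -0.    ]
side brass 50 [-0.1033 -0.0961 -0.0775] [-0.0138 -0.0011  0.007 ]
wrist 196 [0.1373 0.1447 0.1519] [-0.0093 -0.0044  0.0005]
wrist brass 235 [0.1344 0.15   0.156 ] [-0.013   0.0018  0.0062]
```

```bash
sed -i 's/^BP=.*/BP=[0.1437,0.0657,-0.0123,-0.0903]; SP=-0.0042/' h.py
```

Call:
move_arm --deltas '[{"dp":[-0.004,-0.02,-0.065],"turn":[0,0,0]},{"dp":[-0.004,-0.02,-0.065],"turn":[-72.68,-19.47,-25.6]},{"dp":[-0.004,-0.02,-0.065],"turn":[-72.68,-19.47,-25.6]},{"dp":[-0.004,-0.02,-0.065],"turn":[-72.68,-19.47,-25.6]},{"dp":[-0.004,-0.02,-0.065],"turn":[-72.68,-19.47,-25.6]},{"dp":[-0.004,-0.02,-0.065],"turn":[-72.68,-19.47,-25.6]},{"dp":[-0.004,-0.02,-0.065],"turn":[-72.68,-19.47,-25.6]},{"dp":[-0.004,-0.02,-0.065],"turn":[-72.68,-19.47,-25.6]},{"dp":[-0.004,-0.02,-0.065],"turn":[-72.68,-19.47,-25.6]},{"dp":[-0.004,-0.02,-0.065],"turn":[-72.68,-19.47,-25.6]}]' --hand 0.0 --squeeze 20

```text
time: 1.15
tool_pos: [0.4597, -0.0196, 0.2306]
tool_rot: [-1.557, 1.058, -0.286]
contact_force: [0.6, -0.4, -0.8]
opening: 0.016
```

Run:
```python
from h import *
s,p,R=cur(); print(s['time'],s['qpos'].round(3),p,s['contact_force'].round(2),s['opening'])
print(delta(pock[0]+n*0.15,Rrack))
i,pp,d=snap("wrist","w1")
W=cloud(i,d);h=(W-c0)@n;B=(W-c0)@ey;S=(W-c0)@es
for b in BP:
    m=(h>0.0385)&(h<0.047)&(abs(B-b)<0.02)&(abs(S)<0.03)
    if m.any(): print(m.sum(),np.percentile(B[m],[2,50,98]).round(4),np.percentile(S[m],[2,50,98]).round(4),np.median(h[m]))
```

```text
1.15 [-0.169 -0.021  2.087 -0.107  0.568 -1.365] [ 0.45970345 -0.01962832  0.2306452 ] [ 0.58 -0.36 -0.78] 0.016029363831128348
(array([ 0.09183637, -0.06656651,  0.02680612]), array([-1.58895524, -0.45033249, -0.51573432]))
132 [0.1363 0.144  0.1507] [-0.0096 -0.005   0.001 ] 0.041788993880047434
137 [0.0583 0.0661 0.0734] [-0.0099 -0.0052  0.0001] 0.04194904222966215
152 [-0.0195 -0.0112 -0.0039] [-0.0108 -0.0059 -0.0002] 0.041702939654519586
143 [-0.0975 -0.0897 -0.0824] [-0.0106 -0.0058 -0.0005] 0.04163972300386661
```

View pics/w1.png

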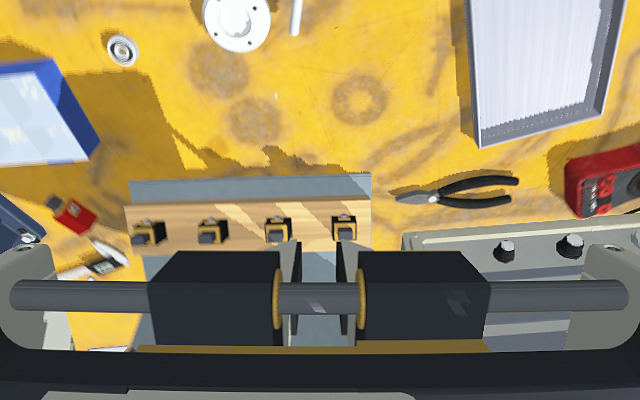

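Call:
move_arm --deltas '[{"dp":[0.04,-0.04,0.027],"turn":[-1.6,-0.45,-0.5]},{"dp":[0.08,-0.0666,0.027],"turn":[-1.6,-0.45,-0.5]},{"dp":[0.11,-0.0666,0.027],"turn":[-1.6,-0.45,-0.5]},{"dp":[0.14,-0.0666,0.027],"turn":[-1.6,-0.45,-0.5]},{"dp":[0.17,-0.0666,0.027],"turn":[-1.6,-0.45,-0.5]},{"dp":[0.182,-0.0666,0.027],"turn":[-1.6,-0.45,-0.5]},{"dp":[0.182,-0.0666,0.027],"turn":[-1.6,-0.45,-0.5]}]'

```text
time: 1.9
tool_pos: [0.6091, -0.0372, 0.1043]
tool_rot: [-1.567, 1.056, -0.276]
contact_force: [-0.6, 0.1, 0.3]
opening: 0.0005
```

```bash
cat > st.py <<'E'
from h import *
import sys
k=int(sys.argv[1]); t=float(sys.argv[2])
s,p,R=cur(); f=s['contact_force']
print(s['time'],'h,B,S',((p-c0)@n).round(4),((p-c0)@ey-BP[k]).round(4),((p-c0)@es-SP).round(4),'f',f.round(2),'f.n',(f@n).round(2),'op',round(s['opening'],4),'q',s['qpos'].round(2))
print([a.round(4) for a in delta(pock[k]+n*t,Rrack)])
E
python3 st.py 0 0.044; python3 -c "
from h import *
snap('side','s2')
"
```

```text
1.9 h,B,S 0.059 -0.0013 -0.0006 f [-0.62  0.06  0.28] f.n 0.55 op 0.0005 q [-0.16  0.44  1.91 -0.21  0.28 -1.26]
[array([ 0.015 , -0.0007,  0.0013]), array([-0.4461, -0.1416, -0.4161])]
```

View pics/s2.png

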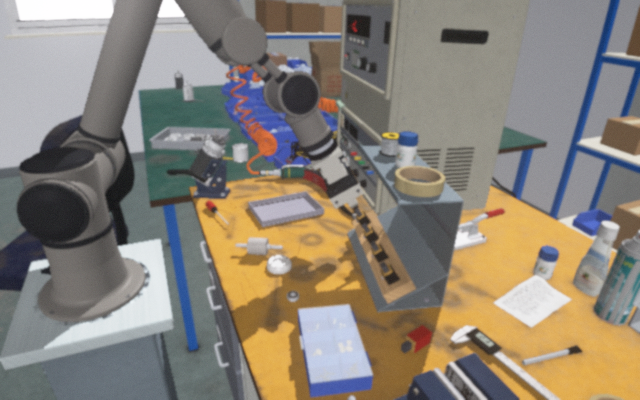

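```bash
cat >> h.py <<'E'
Rt4=Rrack@Ro.from_rotvec([0,0,np.radians(4)]).as_matrix()
E
sed -i 's/,Rrack)/,Rt4)/; s/s\[.qpos.\].round(2)/s["qpos"].round(4)/' st.py; python3 st.py 0 0.044
```

```text
1.95 h,B,S 0.0601 -0.0011 0.0002 f [-0.94 -0.78  0.16] f.n 0.48 op 0.0002 q [-0.1555  0.4359  1.9129 -0.2112  0.2848 -1.2603]
[array([0.0161, 0.0001, 0.0012]), array([-0.4266, -0.1059,  3.7003])]
```

Call:
move_arm --deltas '[{"dp":[0.0,0.0,0.0012],"turn":[-0.43,-0.1,3.7]},{"dp":[0.008,0.0,0.0012],"turn":[-0.43,-0.1,3.7]},{"dp":[0.014,0.0,0.0012],"turn":[-0.43,-0.1,3.7]},{"dp":[0.014,0.0,0.0012],"turn":[-0.43,-0.1,3.7]}]'

```text
time: 2.35
tool_pos: [0.6158, -0.0379, 0.0931]
tool_rot: [-1.572, 1.117, -0.271]
contact_force: [0.4, 0.3, -0.2]
opening: 0.0006
```

```bash
python3 st.py 0 0.031
```

```text
2.35 h,B,S 0.046 -0.0001 -0.0005 f [ 0.44  0.26 -0.24] f.n -0.38 op 0.0006 q [-0.1605  0.4741  1.8526 -0.1352  0.3668 -1.3464]
[array([ 0.0149, -0.0015,  0.0001]), array([ 0.0576, -0.0083,  0.0621])]
```

Call:
move_arm --deltas '[{"dp":[0.004,-0.001,0],"turn":[0,0,0]},{"dp":[0.008,-0.001,0],"turn":[0,0,0]},{"dp":[0.011,-0.001,0],"turn":[0,0,0]},{"dp":[0.011,-0.001,0],"turn":[0,0,0]}]'

```text
time: 2.75
tool_pos: [0.622, -0.0395, 0.0843]
tool_rot: [-1.572, 1.117, -0.27]
contact_force: [-1.5, 1.2, 5.1]
opening: 0.0004
```

```bash
python3 st.py 0 0.031
```

```text
2.75 h,B,S 0.0351 0.0001 0.0007 f [-1.51  1.15  5.13] f.n 5.33 op 0.0004 q [-0.1619  0.4972  1.8438 -0.1382  0.3517 -1.3444]
[array([ 0.0041,  0.0004, -0.0001]), array([0.0724, 0.0122, 0.0998])]
```

Contact at about 5 N; push on to the stop.

Call:
move_arm --deltas '[{"dp":[0.002,0,0],"turn":[0,0,0]},{"dp":[0.004,0,0],"turn":[0,0,0]},{"dp":[0.004,0,0],"turn":[0,0,0]}]'

```text
time: 3.05
tool_pos: [0.6253, -0.0402, 0.0831]
tool_rot: [-1.571, 1.111, -0.269]
contact_force: [-3.9, -0.1, 13.2]
opening: 0.0002
```

```bash
python3 st.py 0 0.031
```

```text
3.05 h,B,S 0.0324 0.0002 0.003 f [-3.94 -0.15 13.19] f.n 13.3 op 0.0002 q [-0.1623  0.5028  1.8404 -0.1404  0.3445 -1.3427]
[array([ 0.0016,  0.0029, -0.0002]), array([0.0733, 0.0403, 0.3903])]
```

Call:
move_arm --deltas '[{"dp":[-0.004,0,0],"turn":[0,0,0]},{"dp":[-0.006,0,0],"turn":[0,0,0]},{"dp":[-0.006,0,0],"turn":[0,0,0]}]'

```text
time: 3.35
tool_pos: [0.6211, -0.0392, 0.0866]
tool_rot: [-1.572, 1.116, -0.27]
contact_force: [-1.7, 0.2, 3.9]
opening: 0.0005
```

```bash
python3 st.py 0 0.031
```

```text
3.35 h,B,S 0.0376 0.0001 0.001 f [-1.7   0.15  3.85] f.n 4.18 op 0.0005 q [-0.1616  0.4921  1.8448 -0.137   0.3555 -1.3455]
[array([ 0.0066,  0.0006, -0.0001]), array([0.0769, 0.0151, 0.1196])]
```

Call:
move_arm --deltas '[{"dp":[-0.02,-0.001,0],"turn":[0,0,0]},{"dp":[-0.02,-0.001,-0.04],"turn":[0,0,0]},{"dp":[-0.02,-0.001,-0.078],"turn":[0,0,0]},{"dp":[-0.01,0,-0.078],"turn":[0,0,0]},{"dp":[-0.01,0,-0.078],"turn":[0,0,0]}]'

```text
time: 3.85
tool_pos: [0.595, -0.1138, 0.0933]
tool_rot: [-1.571, 1.12, -0.272]
contact_force: [0.2, -0.1, 0.4]
opening: 0.0007
```

```bash
python3 st.py 1 0.035
```

```text
3.85 h,B,S 0.046 -0.0008 -0.0002 f [ 0.21 -0.09  0.39] f.n 0.22 op 0.0007 q [-0.3286  0.4543  1.8887  0.0722  0.3497 -1.6899]
[array([ 0.0109, -0.001 ,  0.0009]), array([-0.0548, -0.0273, -0.1208])]
```

Call:
move_arm --deltas '[{"dp":[0.004,-0.001,0.001],"turn":[0,0,0]},{"dp":[0.008,-0.001,0.001],"turn":[0,0,0]},{"dp":[0.011,-0.001,0.001],"turn":[0,0,0]},{"dp":[0.011,-0.001,0.001],"turn":[0,0,0]}]'

```text
time: 4.25
tool_pos: [0.6022, -0.1131, 0.0856]
tool_rot: [-1.572, 1.117, -0.269]
contact_force: [-1.4, -0.3, 3.7]
opening: 0.0003
```

```bash
python3 st.py 1 0.031
```

```text
4.25 h,B,S 0.036 0.0018 0.0018 f [-1.42 -0.33  3.74] f.n 3.88 op 0.0003 q [-0.3231  0.4763  1.8799  0.0723  0.3326 -1.6886]
[array([ 0.0051,  0.0015, -0.0018]), array([0.1355, 0.0358, 0.0885])]
```

Call:
move_arm --deltas '[{"dp":[0.002,0,0],"turn":[0,0,0]},{"dp":[0.004,0,0],"turn":[0,0,0]},{"dp":[0.004,0,0],"turn":[0,0,0]}]'

```text
time: 4.55
tool_pos: [0.6047, -0.1143, 0.0835]
tool_rot: [-1.572, 1.113, -0.27]
contact_force: [-2.4, -0.5, 7.9]
opening: 0.0002
```

```bash
python3 st.py 1 0.031
```

```text
4.55 h,B,S 0.0328 0.0013 0.0032 f [-2.4  -0.52  7.9 ] f.n 7.93 op 0.0002 q [-0.3236  0.483   1.8773  0.0736  0.3253 -1.6898]
[array([ 0.002 ,  0.0031, -0.0013]), array([0.099 , 0.0083, 0.2759])]
```

Only 8 N; press a little further to be sure of the stop.

Call:
move_arm --deltas '[{"dp":[0.0015,0,0],"turn":[0,0,0]},{"dp":[0.0015,0,0],"turn":[0,0,0]}]'

```text
time: 4.75
tool_pos: [0.6058, -0.1148, 0.0836]
tool_rot: [-1.573, 1.111, -0.271]
contact_force: [-6.2, 1.1, 17.7]
opening: 0.0009
```

```bash
python3 st.py 1 0.031
```

```text
4.75 h,B,S 0.0323 0.0012 0.0042 f [-6.24  1.09 17.66] f.n 18.45 op 0.0009 q [-0.3237  0.4842  1.8761  0.0739  0.323  -1.6902]
[array([ 0.0015,  0.0042, -0.0011]), array([ 0.1051, -0.0028,  0.411 ])]
```

Call:
move_arm --deltas '[{"dp":[-0.005,0,0],"turn":[0,0,0]},{"dp":[-0.007,0,0],"turn":[0,0,0]},{"dp":[-0.007,0,0],"turn":[0,0,0]}]'

```text
time: 5.05
tool_pos: [0.6014, -0.1134, 0.0876]
tool_rot: [-1.572, 1.116, -0.27]
contact_force: [-0.9, 0.0, 4.5]
opening: 0.0004
```

```bash
python3 st.py 1 0.031
```

```text
5.05 h,B,S 0.038 0.0013 0.0022 f [-0.92  0.05  4.47] f.n 4.32 op 0.0004 q [-0.324   0.4718  1.8809  0.0721  0.3355 -1.6884]
[array([ 0.0072,  0.0017, -0.0013]), array([0.0943, 0.0184, 0.1267])]
```

Call:
move_arm --deltas '[{"dp":[-0.02,-0.002,-0.001],"turn":[0,0,0]},{"dp":[-0.02,-0.002,-0.04],"turn":[0,0,0]},{"dp":[-0.02,-0.002,-0.079],"turn":[0,0,0]},{"dp":[-0.008,-0.001,-0.079],"turn":[0,0,0]},{"dp":[-0.008,-0.001,-0.079],"turn":[0,0,0]}]'

```text
time: 5.55
tool_pos: [0.5766, -0.1892, 0.0925]
tool_rot: [-1.569, 1.121, -0.27]
contact_force: [-0.1, -0.7, 0.1]
opening: 0.0001
```

```bash
python3 st.py 2 0.035
```

```text
5.55 h,B,S 0.0441 -0.0004 0.0015 f [-0.08 -0.69  0.08] f.n 0.02 op 0.0001 q [-0.4947  0.4565  1.8873  0.2715  0.37   -2.0261]
[array([0.0092, 0.0009, 0.0004]), array([-0.0606,  0.0196, -0.1424])]
```

Call:
move_arm --deltas '[{"dp":[0.004,-0.001,0],"turn":[0,0,0]},{"dp":[0.008,-0.001,0],"turn":[0,0,0]},{"dp":[0.011,-0.001,0],"turn":[0,0,0]},{"dp":[0.011,-0.001,0],"turn":[0,0,0]}]'

```text
time: 5.95
tool_pos: [0.5835, -0.1899, 0.0851]
tool_rot: [-1.572, 1.117, -0.269]
contact_force: [-0.5, 0.3, 2.6]
opening: -0.0001
```

```bash
python3 st.py 2 0.031
```

```text
5.95 h,B,S 0.0343 0.0008 0.0037 f [-0.52  0.28  2.62] f.n 2.56 op -0.0001 q [-0.4898  0.4778  1.879   0.2809  0.3534 -2.035 ]
[array([ 0.0035,  0.0035, -0.0008]), array([0.1309, 0.0381, 0.0719])]
```

Call:
move_arm --deltas '[{"dp":[0.002,0.002,0],"turn":[0,0,0]},{"dp":[0.004,0.002,0],"turn":[0,0,0]},{"dp":[0.004,0.002,0],"turn":[0,0,0]}]'

```text
time: 6.25
tool_pos: [0.585, -0.1911, 0.0838]
tool_rot: [-1.574, 1.11, -0.273]
contact_force: [-5.9, 2.0, 19.2]
opening: 0.0003
```

```bash
python3 st.py 2 0.031
```

```text
6.25 h,B,S 0.0323 0.0 0.0047 f [-5.91  1.98 19.23] f.n 19.77 op 0.0003 q [-0.4904  0.4815  1.8809  0.2906  0.3417 -2.0449]
[array([0.0016, 0.0046, 0.    ]), array([ 0.1115, -0.0497,  0.4459])]
```

Call:
move_arm --deltas '[{"dp":[-0.005,0,0],"turn":[0,0,0]},{"dp":[-0.007,0,0],"turn":[0,0,0]},{"dp":[-0.007,0,0],"turn":[0,0,0]}]'

```text
time: 6.55
tool_pos: [0.5797, -0.1893, 0.0866]
tool_rot: [-1.571, 1.118, -0.269]
contact_force: [0.4, 0.3, -0.2]
opening: 0.0005
```

```bash
python3 st.py 2 0.031
```

```text
6.55 h,B,S 0.0375 0.0003 0.0012 f [ 0.37  0.31 -0.19] f.n -0.3 op 0.0005 q [-0.4923  0.4702  1.8868  0.2823  0.3547 -2.0377]
[array([ 0.0066,  0.0008, -0.0003]), array([0.0803, 0.0343, 0.0091])]
```

Call:
move_arm --deltas '[{"dp":[-0.02,0.001,-0.001],"turn":[0,0,0]},{"dp":[-0.02,0.002,-0.04],"turn":[0,0,0]},{"dp":[-0.02,0.002,-0.078],"turn":[0,0,0]},{"dp":[-0.008,0.003,-0.078],"turn":[0,0,0]},{"dp":[-0.008,0.003,-0.078],"turn":[0,0,0]}]'

```text
time: 7.05
tool_pos: [0.5524, -0.2633, 0.0908]
tool_rot: [-1.568, 1.12, -0.269]
contact_force: [1.0, 1.0, -0.7]
opening: 0.0001
```

```bash
python3 st.py 3 0.035
```

```text
7.05 h,B,S 0.0444 -0.0003 -0.0023 f [ 0.99  1.03 -0.66] f.n -0.91 op 0.0001 q [-0.6569  0.4699  1.8685  0.421   0.415  -2.3095]
[array([ 0.0092, -0.003 ,  0.0003]), array([-0.0658,  0.0485, -0.1237])]
```

Brush 3 stayed in (no force at 0.0375). Now brush 4.

Call:
move_arm --deltas '[{"dp":[0.004,-0.002,0],"turn":[0,0,0]},{"dp":[0.008,-0.002,0],"turn":[0,0,0]},{"dp":[0.01,-0.002,0],"turn":[0,0,0]},{"dp":[0.01,-0.002,0],"turn":[0,0,0]}]'

```text
time: 7.45
tool_pos: [0.5597, -0.2643, 0.0848]
tool_rot: [-1.572, 1.117, -0.269]
contact_force: [-0.7, -0.5, 1.7]
opening: 0.0003
```

```bash
python3 st.py 3 0.031
```

```text
7.45 h,B,S 0.0355 0.0008 0.001 f [-0.68 -0.49  1.68] f.n 1.72 op 0.0003 q [-0.6497  0.489   1.8581  0.4288  0.4023 -2.3151]
[array([ 0.0046,  0.0007, -0.0008]), array([0.129 , 0.0345, 0.078 ])]
```

Call:
move_arm --deltas '[{"dp":[0.002,0.001,0],"turn":[0,0,0]},{"dp":[0.0045,0.001,0],"turn":[0,0,0]},{"dp":[0.0045,0.001,0],"turn":[0,0,0]}]'

```text
time: 7.75
tool_pos: [0.5613, -0.2652, 0.0825]
tool_rot: [-1.573, 1.114, -0.271]
contact_force: [-6.6, 3.3, 16.2]
opening: 0.0009
```

```bash
python3 st.py 3 0.031
```

```text
7.75 h,B,S 0.0326 0.0003 0.0014 f [-6.57  3.32 16.15] f.n 17.6 op 0.0009 q [-0.6495  0.4948  1.8581  0.4387  0.394  -2.3247]
[array([ 0.0017,  0.0013, -0.0003]), array([ 0.1165, -0.0136,  0.2671])]
```

Call:
move_arm --deltas '[{"dp":[-0.005,0,0],"turn":[0,0,0]},{"dp":[-0.007,0,0],"turn":[0,0,0]},{"dp":[-0.007,0,0],"turn":[0,0,0]}]'

```text
time: 8.05
tool_pos: [0.5572, -0.2641, 0.0864]
tool_rot: [-1.571, 1.118, -0.269]
contact_force: [-0.2, 0.4, -0.3]
opening: 0.0002
```

```bash
python3 st.py 3 0.031
```

```text
8.05 h,B,S 0.0381 0.0003 -0.0004 f [-0.25  0.39 -0.34] f.n -0.12 op 0.0002 q [-0.6524  0.4832  1.8624  0.4283  0.4049 -2.3159]
[array([ 0.0071, -0.0009, -0.0003]), array([0.0777, 0.032 , 0.0336])]
```

Call:
move_arm --deltas '[{"dp":[-0.05,0.0,0],"turn":[0,0,0]},{"dp":[-0.08,0.03,0.04],"turn":[0,0,0]},{"dp":[-0.1,0.07,0.08],"turn":[0,0,0]},{"dp":[-0.1,0.07,0.08],"turn":[0,0,0]},{"dp":[-0.1,0.07,0.08],"turn":[0,0,0]}]' --hand 0.05

```text
time: 8.55
tool_pos: [0.4741, -0.1564, 0.1453]
tool_rot: [-1.57, 1.119, -0.267]
contact_force: [0.3, 0.2, 1.4]
opening: 0.0356
```

```bash
cat > br.py <<'E'
from h import *
import sys
for nm in sys.argv[2:]:
    i,p,d=snap(nm,nm[0]+sys.argv[1]); W=cloud(i,d);h=(W-c0)@n;B=(W-c0)@ey;S=(W-c0)@es
    for b in BP:
        m=(h>0.020)&(h<0.05)&(abs(B-b)<0.018)&(abs(S)<0.03)
        if m.any():
            k=m&(abs(B-b)<0.006)&(abs(S-SP)<0.004)
            t=m&(h>0.0285); print(nm,m.sum(),'brush h med',np.median(h[k]).round(4) if k.any() else None,'max',np.percentile(h[m],98).round(4), 'brush B,S',(np.percentile(B[t],[2,98])-b).round(4),np.percentile(S[t],[2,98]).round(4),'all B',(np.percentile(B[m],[2,98])-b).round(4))
E
python3 st.py 2 0.1; python3 br.py 3 wrist side
```

```text
8.55 h,B,S 0.1435 0.0038 -0.0653 f [0.31 0.2  1.4 ] f.n 1.09 op 0.0356 q [-0.5522  0.1997  2.1002  0.3041  0.4234 -2.107 ]
[array([ 0.0388, -0.0682, -0.0041]), array([ 0.1665,  0.1046, -0.0466])]
wrist 552 brush h med 0.0317 max 0.0324 brush B,S [-0.0074  0.0079] [-0.0105 -0.0053] all B [-0.0138  0.0132]
side 96 brush h med 0.0417 max 0.0433 brush B,S [-0.0089  0.0068] [-0.0096  0.0022] all B [-0.014  0.01 ]
side 109 brush h med 0.0422 max 0.0445 brush B,S [-0.0083  0.0069] [-0.01    0.0025] all B [-0.0135  0.0103]
side 112 brush h med 0.0322 max 0.0336 brush B,S [-0.0084  0.0083] [-0.0092  0.0034] all B [-0.0137  0.012 ]
side 128 brush h med 0.0326 max 0.0335 brush B,S [-0.0083  0.0075] [-0.0098  0.0009] all B [-0.0137  0.0111]
```

View pics/w3.png

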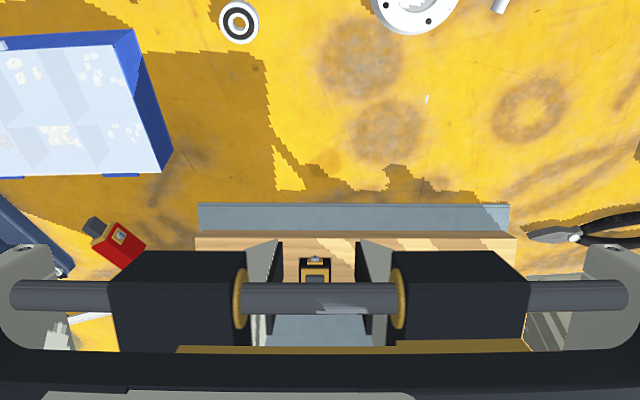

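Call:
move_arm --deltas '[{"dp":[0.02,-0.04,-0.004],"turn":[0,0,0]},{"dp":[0.039,-0.068,-0.004],"turn":[0,0,0]},{"dp":[0.07,-0.0695,-0.004],"turn":[0,0,0]},{"dp":[0.1,-0.071,-0.004],"turn":[0,0,0]},{"dp":[0.115,-0.073,-0.004],"turn":[0,0,0]},{"dp":[0.115,-0.073,-0.004],"turn":[0,0,0]}]'

```text
time: 9.25
tool_pos: [0.5869, -0.1946, 0.0715]
tool_rot: [-1.57, 1.12, -0.27]
contact_force: [0.2, -0.7, 0.9]
opening: 0.0499
```

```bash
python3 st.py 2 0.004
```

```text
9.25 h,B,S 0.0202 -0.0028 0.0009 f [ 0.22 -0.75  0.85] f.n 0.53 op 0.0499 q [-0.4945  0.5082  1.8738  0.3011  0.3331 -2.0586]
[array([ 0.0162, -0.0002,  0.0028]), array([ 0.0089,  0.0224, -0.1252])]
```

Call:
move_arm --deltas '[{"dp":[0.006,0,0.0028],"turn":[0,0,0]},{"dp":[0.012,-0.001,0.0028],"turn":[0,0,0]},{"dp":[0.016,-0.0012,0.0028],"turn":[0,0,0]},{"dp":[0.016,-0.0012,0.0028],"turn":[0,0,0]}]'

```text
time: 9.65
tool_pos: [0.5953, -0.1931, 0.0607]
tool_rot: [-1.572, 1.117, -0.27]
contact_force: [-0.4, -0.4, -0.5]
opening: 0.05
```

```bash
python3 st.py 2 0.004
```

```text
9.65 h,B,S 0.007 0.0008 0.0022 f [-0.37 -0.39 -0.47] f.n -0.28 op 0.05 q [-0.4839  0.5363  1.8647  0.3102  0.3094 -2.0607]
[array([ 0.0031,  0.002 , -0.0008]), array([0.0809, 0.008 , 0.0906])]
```

Call:
move_arm --deltas '[{"dp":[0.002,0.002,-0.0008],"turn":[0,0,0]},{"dp":[0.002,0.002,-0.0008],"turn":[0,0,0]}]'

```text
time: 9.85
tool_pos: [0.5937, -0.1935, 0.0579]
tool_rot: [-1.572, 1.117, -0.27]
contact_force: [0.4, 0.6, 0.4]
opening: 0.0504
```

Call:
move_arm --deltas '[{"dp":[0,0,0],"turn":[0,0,0]},{"dp":[0,0,0],"turn":[0,0,0]},{"dp":[0,0,0],"turn":[0,0,0]},{"dp":[0,0,0],"turn":[0,0,0]},{"dp":[0,0,0],"turn":[0,0,0]},{"dp":[0,0,0],"turn":[0,0,0]},{"dp":[0,0,0],"turn":[0,0,0]}]' --hand 0.02 --squeeze 30

```text
time: 10.55
tool_pos: [0.5941, -0.1936, 0.0581]
tool_rot: [-1.572, 1.117, -0.27]
contact_force: [-0.5, 0.3, 2.1]
opening: 0.0276
```

```bash
python3 st.py 2 0.004
```

```text
10.55 h,B,S 0.0052 0.0 0.0 f [-0.54  0.26  2.05] f.n 2.08 op 0.0276 q [-0.4859  0.5396  1.8692  0.3204  0.3024 -2.0729]
[array([ 0.0012, -0.0001, -0.    ]), array([0.0784, 0.0078, 0.0879])]
```

Call:
move_arm --deltas '[{"dp":[-0.008,0.0006,0],"turn":[0,0,0]},{"dp":[-0.018,0.0013,0],"turn":[0,0,0]},{"dp":[-0.03,0.0021,0],"turn":[0,0,0]},{"dp":[-0.05,0.0035,0],"turn":[0,0,0]},{"dp":[-0.08,0.0056,0],"turn":[0,0,0]},{"dp":[-0.1,0.03,0],"turn":[0,0,0]},{"dp":[-0.1,0.06,0],"turn":[0,0,0]},{"dp":[-0.1,0.07,0],"turn":[0,0,0]}]'

```text
time: 11.35
tool_pos: [0.4878, -0.1635, 0.1169]
tool_rot: [-1.57, 1.119, -0.268]
contact_force: [0.0, -0.7, -1.7]
opening: 0.0273
```

```bash
cat >> h.py <<'E'
Rv=Ro.from_rotvec(ey*np.radians(30)).as_matrix()
if (Rv@n)[2]<0.99: Rv=Rv.T
Rplace=Rv@Rt4
ty=np.radians(2.4); TR=np.array([0.506,0.185]); 
def tray(a,b): return TR+np.array([a*np.cos(ty)-b*np.sin(ty),a*np.sin(ty)+b*np.cos(ty)])
E
python3 st.py 2 0.1
python3 - <<'E'
from h import *
print(Rv@n)
print(Rplace.round(3)); t=tray(0.045,0); print(t,[a.round(4) for a in delta([t[0],t[1],0.10],Rplace)])
snap('side','s4')
E
```

```text
11.35 h,B,S 0.1114 0.0007 -0.0664 f [ 0.04 -0.71 -1.7 ] f.n -1.58 op 0.0273 q [-0.5482  0.2788  2.0993  0.3609  0.3483 -2.1638]
[array([ 0.0067, -0.067 , -0.0008]), array([ 0.0645,  0.0587, -0.0647])]
[ 1.21967347e-03 -3.38449628e-04  9.99999199e-01]
[[-0.068 -0.961  0.267]
 [ 0.019  0.267  0.964]
 [-0.997  0.071  0.   ]]
[0.55096053 0.1868844 ] [array([0.0013, 0.0365, 0.3545]), array([ 0.0784,  0.0405, 29.9353])]
```

View pics/s4.png

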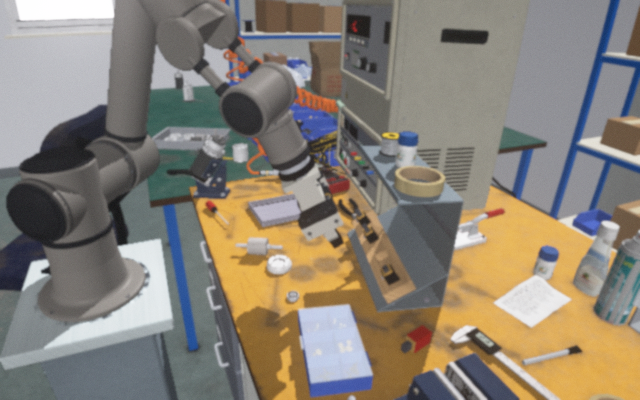

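Call:
move_arm --deltas '[{"dp":[-0.04,-0.01,0.03],"turn":[0,0,0]},{"dp":[-0.045,-0.01,0.08],"turn":[0,0,0]},{"dp":[-0.045,0,0.13],"turn":[0,0,0]},{"dp":[-0.04,0.01,0.18],"turn":[0,0,0]},{"dp":[-0.04,0.02,0.23],"turn":[0,0,6]},{"dp":[-0.04,0.03,0.28],"turn":[0,0,14]},{"dp":[-0.03,0.0365,0.32],"turn":[0,0,22]},{"dp":[-0.02,0.0365,0.354],"turn":[0,0,29.9]},{"dp":[0.0013,0.0365,0.3545],"turn":[0.08,0,29.9]},{"dp":[0.0013,0.0365,0.3545],"turn":[0.08,0,29.9]}]'

```text
time: 12.4
tool_pos: [0.5545, 0.1854, 0.0971]
tool_rot: [1.611, 1.5, 2.912]
contact_force: [-1.3, 1.1, -1.6]
opening: 0.0276
```

Run:
```python
from h import *
s,p,R=cur();print(s['time'],p,s['qpos'].round(3),s['opening'],s['contact_force'])
t=tray(0.045,0); print(t,[a.round(4) for a in delta([t[0],t[1],0.03],Rplace)])
i,pp,d=snap('wrist','w5'); snap('side','s5')
```

```text
12.4 [0.55447569 0.18535377 0.09709307] [ 0.176  0.608  1.467  0.031  1.133 -1.139] 0.02762773571197192 [-1.30071189  1.10656079 -1.62884183]
[0.55096053 0.1868844 ] [array([ 0.0672, -0.001 ,  0.0007]), array([ 0.0197, -0.1676, -0.0018])]
```

View pics/w5.png

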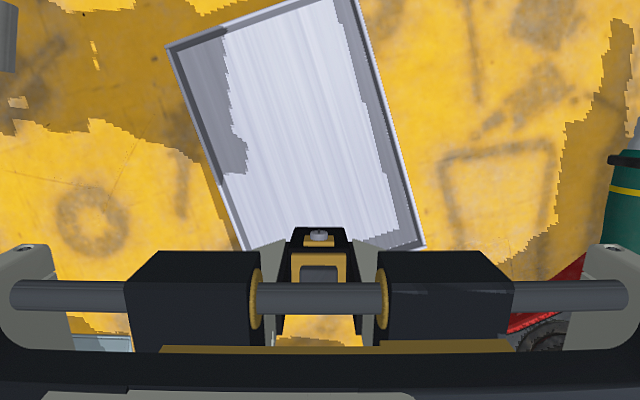

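View pics/s5.png

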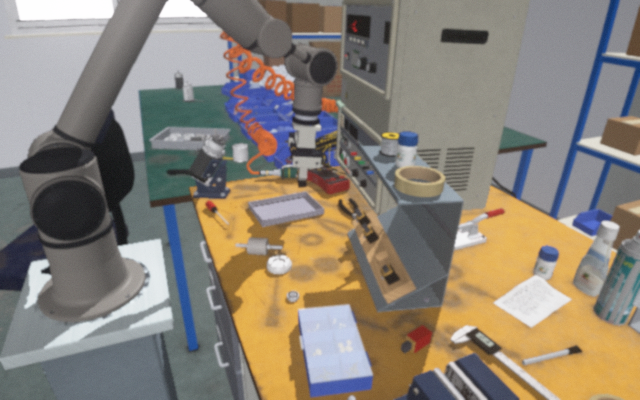

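Run:
```python
from h import *
i,p,d=load('w5')
for a,b in [(0.095,-.065),(0.095,.065),(-.095,.065),(.03,0)]:
    t=tray(a,b); print(a,b,proj(i,[t[0],t[1],0.018 if a!=.03 else .003]).round(0))
t=tray(0.03,0); print(t,[a.round(4) for a in delta([t[0],t[1],0.030],Rplace)])
```

```text
0.095 -0.065 [259. 299.]
0.095 0.065 [426. 249.]
-0.095 0.065 [351. -24.]
0.03 0 [315. 188.]
[0.53597368 0.18625627] [array([ 0.0709,  0.0127, -0.0031]), array([-0.0364, -0.076 ,  0.1288])]
```

Call:
move_arm --deltas '[{"dp":[0.02,0.0127,-0.003],"turn":[0,0,0.1]},{"dp":[0.045,0.0127,-0.003],"turn":[0,0,0.1]},{"dp":[0.06,0.0127,-0.003],"turn":[0,0,0.1]},{"dp":[0.067,0.0127,-0.003],"turn":[0,0,0.1]},{"dp":[0.067,0.0127,-0.003],"turn":[0,0,0.1]}]'

```text
time: 13.0
tool_pos: [0.5366, 0.1863, 0.0346]
tool_rot: [1.574, 1.501, 2.874]
contact_force: [-0.1, 0.0, -0.8]
opening: 0.0279
```

```bash
cat > pl.py <<'E'
from h import *
import sys
s,p,R=cur();print(s['time'],p,s['opening'],s['contact_force'].round(2))
t=tray(float(sys.argv[1]),0); print(t,[a.round(4) for a in delta([t[0],t[1],float(sys.argv[2])],Rplace)])
E
python3 pl.py 0.03 0.0285
```

```text
13.0 [0.53658326 0.18634999 0.03464816] 0.027947513873056544 [-0.12  0.01 -0.77]
[0.53597368 0.18625627] [array([ 0.0062,  0.0001, -0.0003]), array([-0.0446, -0.0104,  0.093 ])]
```

Call:
move_arm --deltas '[{"dp":[0.002,0,0],"turn":[0,0,0]},{"dp":[0.004,0,0],"turn":[0,0,0]},{"dp":[0.005,0,0],"turn":[0,0,0]},{"dp":[0.005,0,0],"turn":[0,0,0]}]'

```text
time: 13.4
tool_pos: [0.5368, 0.187, 0.029]
tool_rot: [1.571, 1.501, 2.871]
contact_force: [-0.9, 0.0, -1.7]
opening: 0.0275
```

```bash
python3 pl.py 0.03 0.0285
```

```text
13.4 [0.53676466 0.18695168 0.02902215] 0.02748354277602857 [-0.88  0.04 -1.69]
[0.53597368 0.18625627] [array([ 0.0006,  0.0005, -0.0009]), array([-0.0062, -0.001 ,  0.0888])]
```

No contact yet (the force is just the 140 g weight); continue in 1 mm steps.

Call:
move_arm --deltas '[{"dp":[0.001,0,0],"turn":[0,0,0]},{"dp":[0.0015,0,0],"turn":[0,0,0]}]'

```text
time: 13.6
tool_pos: [0.5368, 0.187, 0.0276]
tool_rot: [1.569, 1.502, 2.869]
contact_force: [0.2, -0.0, 5.0]
opening: 0.0279
```

```bash
python3 pl.py 0.03 0.0285
```

```text
13.6 [0.53683854 0.18703498 0.02764843] 0.02790610122547371 [ 0.17 -0.03  4.97]
[0.53597368 0.18625627] [array([-0.0008,  0.0007, -0.001 ]), array([-0.0005,  0.0056,  0.1062])]
```

Call:
move_arm --deltas '[{"dp":[0,0,0],"turn":[0,0,0]},{"dp":[0,0,0],"turn":[0,0,0]},{"dp":[0,0,0],"turn":[0,0,0]},{"dp":[0,0,0],"turn":[0,0,0]},{"dp":[-0.03,0.002,0],"turn":[0,0,0]},{"dp":[-0.07,0.005,0],"turn":[0,0,0]},{"dp":[-0.12,0.008,0],"turn":[0,0,0]},{"dp":[-0.12,0.008,0],"turn":[0,0,0]}]' --hand 0.05

```text
time: 14.4
tool_pos: [0.5406, 0.1876, 0.1544]
tool_rot: [1.476, 1.512, 2.777]
contact_force: [0.1, 0.7, 0.1]
opening: 0.0499
```

```bash
python3 st.py 3 0.12
python3 - <<'E'
from h import *
i,p,d=snap('wrist','w6'); W=cloud(i,d)
t=tray(.03,0); D=np.hypot(W[...,0]-t[0],W[...,1]-t[1]); m=(D<0.03)&(W[...,2]>0.03)&(W[...,2]<0.07)
print(m.sum(),W[m].mean(0),np.percentile(W[m][:,2],[2,50,98]))
E
```

```text
14.4 h,B,S 0.1653 0.4311 -0.0849 f [0.13 0.72 0.06] f.n 0.09 op 0.0499 q [ 0.183   0.5172  1.4545  0.0325  1.2201 -1.1292]
[array([-0.0111, -0.0957, -0.4311]), array([ -0.0614,   0.3137, -29.2721])]
1175 [0.5368555  0.18630842 0.04759808] [0.03525738 0.04813115 0.05536399]
```

View pics/w6.png

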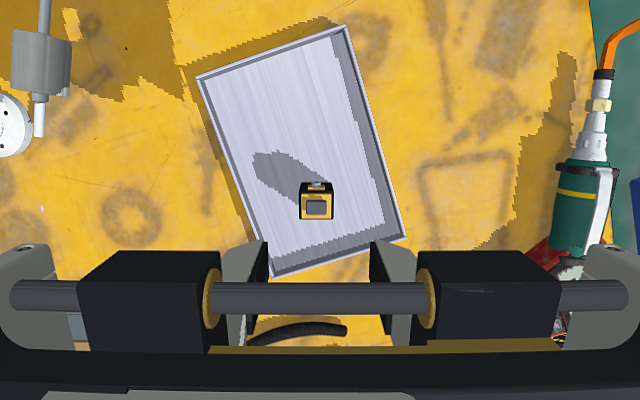

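Call:
move_arm --deltas '[{"dp":[-0.01,0.02,-0.04],"turn":[0,0,-8]},{"dp":[-0.01,0.02,-0.09],"turn":[0,0,-16]},{"dp":[-0.01,0.02,-0.14],"turn":[0,0,-24]},{"dp":[-0.01,0.02,-0.19],"turn":[0,0,-29.3]},{"dp":[-0.01,0.02,-0.24],"turn":[0,0,-29.3]},{"dp":[-0.01,0.01,-0.29],"turn":[0,0,-29.3]},{"dp":[0,0,-0.34],"turn":[0,0.3,-29.3]},{"dp":[0,0,-0.39],"turn":[0,0.3,-29.3]},{"dp":[0,0,-0.431],"turn":[0,0.3,-29.3]},{"dp":[0,0,-0.431],"turn":[0,0.3,-29.3]}]'

```text
time: 15.45
tool_pos: [0.4204, -0.2309, 0.1468]
tool_rot: [-1.583, 1.13, -0.285]
contact_force: [0.1, -0.3, 0.1]
opening: 0.0495
```

```bash
python3 st.py 3 0.07; python3 br.py 7 side
```

```text
15.45 h,B,S 0.1607 -0.0043 -0.0922 f [ 0.14 -0.3   0.05] f.n -0.07 op 0.0495 q [-0.8076  0.1731  2.125   0.4605  0.5003 -2.4737]
[array([ 0.0828, -0.0992,  0.0049]), array([-0.049 , -0.3415, -0.6654])]
side 92 brush h med 0.0411 max 0.0433 brush B,S [-0.0096  0.0066] [-0.0095  0.0023] all B [-0.0141  0.0123]
side 108 brush h med 0.0422 max 0.0432 brush B,S [-0.0095  0.008 ] [-0.0096  0.0014] all B [-0.0137  0.011 ]
side 134 brush h med 0.0326 max 0.0335 brush B,S [-0.0098  0.0084] [-0.0103  0.0044] all B [-0.0143  0.0105]
```

Call:
move_arm --deltas '[{"dp":[0.02,-0.045,0.005],"turn":[0,-0.3,-0.6]},{"dp":[0.04,-0.085,0.005],"turn":[0,-0.3,-0.6]},{"dp":[0.07,-0.099,0.005],"turn":[0,-0.3,-0.6]},{"dp":[0.1,-0.1005,0.005],"turn":[0,-0.3,-0.6]},{"dp":[0.13,-0.1025,0.005],"turn":[0,-0.3,-0.6]},{"dp":[0.13,-0.1025,0.005],"turn":[0,-0.3,-0.6]}]'

```text
time: 16.1
tool_pos: [0.5644, -0.2622, 0.0688]
tool_rot: [-1.565, 1.127, -0.264]
contact_force: [0.7, 0.3, -0.0]
opening: 0.0503
```

```bash
python3 st.py 3 0.005
```

```text
16.1 h,B,S 0.0197 0.004 -0.0036 f [ 0.73  0.3  -0.01] f.n -0.32 op 0.0503 q [-0.6397  0.5219  1.8533  0.4364  0.3824 -2.3157]
[array([ 0.0143, -0.0047, -0.0041]), array([ 0.0267,  0.166 , -0.477 ])]
```

Call:
move_arm --deltas '[{"dp":[0.0,-0.004,-0.0035],"turn":[0,0,-0.4]},{"dp":[0.005,-0.004,-0.0035],"turn":[0,0,-0.4]},{"dp":[0.01,-0.0045,-0.0035],"turn":[0,0,-0.4]},{"dp":[0.013,-0.0045,-0.0035],"turn":[0,0,-0.4]},{"dp":[0.013,-0.0045,-0.0035],"turn":[0,0,-0.4]}]'

```text
time: 16.6
tool_pos: [0.5741, -0.2697, 0.0643]
tool_rot: [-1.572, 1.112, -0.271]
contact_force: [-0.6, -0.4, 0.2]
opening: 0.0499
```

```bash
python3 st.py 3 0.005
```

```text
16.6 h,B,S 0.0101 -0.0006 0.0041 f [-0.56 -0.41  0.15] f.n 0.35 op 0.0499 q [-0.6416  0.5432  1.8367  0.4657  0.3659 -2.3463]
[array([0.0054, 0.0037, 0.0006]), array([7.43e-02, 1.00e-04, 3.82e-01])]
```

Call:
move_arm --deltas '[{"dp":[0.003,0.003,0.0004],"turn":[0,0,0.3]},{"dp":[0.005,0.003,0.0004],"turn":[0,0,0.3]},{"dp":[0.005,0.003,0.0004],"turn":[0,0,0.3]}]'

```text
time: 16.9
tool_pos: [0.5737, -0.2691, 0.0581]
tool_rot: [-1.572, 1.117, -0.27]
contact_force: [-0.4, -0.6, 0.6]
opening: 0.0498
```

```bash
python3 st.py 3 0.005
```

```text
16.9 h,B,S 0.005 -0.0001 0.0005 f [-0.41 -0.58  0.6 ] f.n 0.64 op 0.0498 q [-0.64    0.5538  1.8377  0.4669  0.3594 -2.3479]
[array([0.    , 0.0005, 0.0001]), array([0.0757, 0.0146, 0.0479])]
```

Call:
move_arm --deltas '[{"dp":[0,0,0],"turn":[0,0,0]},{"dp":[0,0,0],"turn":[0,0,0]},{"dp":[0,0,0],"turn":[0,0,0]},{"dp":[0,0,0],"turn":[0,0,0]},{"dp":[0,0,0],"turn":[0,0,0]},{"dp":[0,0,0],"turn":[0,0,0]},{"dp":[0,0,0],"turn":[0,0,0]}]' --hand 0.02 --squeeze 30

```text
time: 17.6
tool_pos: [0.5738, -0.2692, 0.0585]
tool_rot: [-1.572, 1.117, -0.271]
contact_force: [0.5, 0.7, 1.4]
opening: 0.0277
```

```bash
python3 st.py 3 0.005
```

```text
17.6 h,B,S 0.0053 -0.0002 0.0008 f [0.48 0.68 1.4 ] f.n 1.07 op 0.0277 q [-0.64    0.5532  1.8375  0.4669  0.3595 -2.3478]
[array([0.0003, 0.0008, 0.0002]), array([0.0765, 0.0039, 0.0803])]
```

Call:
move_arm --deltas '[{"dp":[-0.008,0.0006,0],"turn":[0,0,0]},{"dp":[-0.018,0.0013,0],"turn":[0,0,0]},{"dp":[-0.03,0.0021,0],"turn":[0,0,0]},{"dp":[-0.05,0.0035,0],"turn":[0,0,0]},{"dp":[-0.08,0.0056,0],"turn":[0,0,0]},{"dp":[-0.12,0.02,0],"turn":[0,0,0]},{"dp":[-0.14,0.05,0],"turn":[0,0,0]},{"dp":[-0.14,0.07,0],"turn":[0,0,0]},{"dp":[-0.14,0.07,0],"turn":[0,0,0]}]'

```text
time: 18.5
tool_pos: [0.4512, -0.2345, 0.1534]
tool_rot: [-1.57, 1.119, -0.269]
contact_force: [-0.8, -0.7, -1.3]
opening: 0.0277
```

```bash
python3 st.py 3 0.1; python3 pl.py -0.04 0.14
```

```text
18.5 h,B,S 0.1511 0.0005 -0.0623 f [-0.8  -0.73 -1.33] f.n -0.86 op 0.0277 q [-0.7626  0.2071  2.0584  0.4349  0.513  -2.4049]
[array([ 0.0466, -0.0657, -0.0005]), array([ 0.0085,  0.0385, -0.0441])]
18.5 [ 0.45123186 -0.23448818  0.15339677] 0.027684146408572707 [-0.8  -0.73 -1.33]
[0.46603509 0.18332497] [array([-0.0302,  0.0935,  0.4066]), array([1.84000e-02, 3.54000e-02, 2.99559e+01])]
```

Call:
move_arm --deltas '[{"dp":[-0.02,0.02,0.04],"turn":[0,0,0]},{"dp":[-0.035,0.04,0.09],"turn":[0,0,0]},{"dp":[-0.045,0.05,0.14],"turn":[0,0,0]},{"dp":[-0.05,0.07,0.19],"turn":[0,0,0]},{"dp":[-0.05,0.09,0.24],"turn":[0,0,6]},{"dp":[-0.04,0.0935,0.29],"turn":[0,0,14]},{"dp":[-0.035,0.0935,0.34],"turn":[0,0,22]},{"dp":[-0.03,0.0935,0.38],"turn":[0,0,29.9]},{"dp":[-0.03,0.0935,0.4066],"turn":[0,0,29.95]},{"dp":[-0.03,0.0935,0.4066],"turn":[0,0,29.95]}]'

```text
time: 19.5
tool_pos: [0.4708, 0.1865, 0.1387]
tool_rot: [1.559, 1.503, 2.863]
contact_force: [0.3, -1.6, -1.4]
opening: 0.0277
```

```bash
python3 pl.py -0.04 0.034
```

```text
19.5 [0.47075858 0.18654985 0.13868853] 0.027664626704639428 [ 0.27 -1.61 -1.39]
[0.46603509 0.18332497] [array([ 0.1047, -0.0034, -0.0044]), array([0.2643, 0.0284, 0.1943])]
```

Call:
move_arm --deltas '[{"dp":[0.03,-0.002,-0.003],"turn":[0.2,0,0.1]},{"dp":[0.06,-0.002,-0.003],"turn":[0.2,0,0.1]},{"dp":[0.085,-0.003,-0.003],"turn":[0.2,0,0.1]},{"dp":[0.1,-0.0034,-0.003],"turn":[0.2,0,0.1]},{"dp":[0.103,-0.0034,-0.003],"turn":[0.2,0,0.1]},{"dp":[0.103,-0.0034,-0.003],"turn":[0.2,0,0.1]}]'

```text
time: 20.1
tool_pos: [0.4645, 0.1796, 0.0365]
tool_rot: [1.587, 1.5, 2.884]
contact_force: [0.2, -0.1, -1.3]
opening: 0.0275
```

```bash
python3 pl.py -0.04 0.0285
```

```text
20.1 [0.46451454 0.17963516 0.03648492] 0.02748785338037736 [ 0.18 -0.08 -1.33]
[0.46603509 0.18332497] [array([ 0.0079, -0.001 ,  0.004 ]), array([-0.1568, -0.0534,  0.0384])]
```

Call:
move_arm --deltas '[{"dp":[0.003,0,0.002],"turn":[0,0,0.05]},{"dp":[0.005,0,0.002],"turn":[0,0,0.05]},{"dp":[0.0065,0,0.002],"turn":[0,0,0.05]},{"dp":[0.0065,0,0.002],"turn":[0,0,0.05]}]'

```text
time: 20.5
tool_pos: [0.4643, 0.1818, 0.03]
tool_rot: [1.58, 1.5, 2.877]
contact_force: [-0.2, 0.1, -1.9]
opening: 0.0277
```

```bash
python3 pl.py -0.04 0.0285
```

```text
20.5 [0.46432052 0.18184332 0.02997184] 0.02768811939623637 [-0.19  0.12 -1.9 ]
[0.46603509 0.18332497] [array([ 0.0014, -0.0014,  0.0019]), array([-0.1313, -0.0269, -0.01  ])]
```

Call:
move_arm --deltas '[{"dp":[0.001,0,0],"turn":[0,0,0]},{"dp":[0.002,0,0],"turn":[0,0,0]},{"dp":[0.002,0,0],"turn":[0,0,0]}]'

```text
time: 20.8
tool_pos: [0.4641, 0.1818, 0.0277]
tool_rot: [1.582, 1.499, 2.88]
contact_force: [-0.3, 0.0, -1.4]
opening: 0.0278
```

```bash
python3 pl.py -0.04 0.0285
```

```text
20.8 [0.46405325 0.18182019 0.02772688] 0.027808518362093002 [-0.31  0.04 -1.36]
[0.46603509 0.18332497] [array([-0.0009, -0.0014,  0.002 ]), array([-0.1357, -0.0381, -0.0358])]
```

Call:
move_arm --deltas '[{"dp":[0.001,0,0],"turn":[0,0,0]},{"dp":[0.001,0,0],"turn":[0,0,0]}]'

```text
time: 21.0
tool_pos: [0.4642, 0.1818, 0.0275]
tool_rot: [1.58, 1.5, 2.878]
contact_force: [-1.9, -1.6, 5.6]
opening: 0.0276
```

```bash
python3 pl.py -0.04 0.0285
```

```text
21.0 [0.46420353 0.1818271  0.02747726] 0.027591174872541407 [-1.89 -1.64  5.64]
[0.46603509 0.18332497] [array([-0.0011, -0.0013,  0.0019]), array([-0.1299, -0.0271, -0.0053])]
```

Seated; release and rise, then check.

Call:
move_arm --deltas '[{"dp":[0,0,0],"turn":[0,0,0]},{"dp":[0,0,0],"turn":[0,0,0]},{"dp":[0,0,0],"turn":[0,0,0]},{"dp":[0,0,0],"turn":[0,0,0]},{"dp":[-0.03,0.002,0],"turn":[0,0,0]},{"dp":[-0.07,0.005,0],"turn":[0,0,0]},{"dp":[-0.12,0.008,0],"turn":[0,0,0]},{"dp":[-0.16,0.01,-0.04],"turn":[0,0,0]},{"dp":[-0.18,0.04,-0.08],"turn":[0,0,0]},{"dp":[-0.18,0.04,-0.08],"turn":[0,0,0]}]' --hand 0.05

```text
time: 22.0
tool_pos: [0.4151, 0.1105, 0.2117]
tool_rot: [1.577, 1.502, 2.873]
contact_force: [0.1, -0.0, -0.7]
opening: 0.0499
```

```bash
python3 br.py 9 side
python3 - <<'E'
from h import *
i,p,d=snap('wrist','w9'); W=cloud(i,d)
for a in (.03,-.04):
    t=tray(a,0); D=np.hypot(W[...,0]-t[0],W[...,1]-t[1]); m=(D<0.03)&(W[...,2]>0.03)&(W[...,2]<0.07)
    print(m.sum(),W[m].mean(0),np.percentile(W[m][:,2],[2,50,98]))
s=robot.observe(); print(s['time'],s['tool_pos'],s['contact_force'])
E
```

```text
side 91 brush h med 0.0398 max 0.0434 brush B,S [-0.0081  0.0079] [-0.0095  0.0026] all B [-0.0147  0.0111]
side 109 brush h med 0.0418 max 0.0436 brush B,S [-0.0099  0.008 ] [-0.0095  0.0017] all B [-0.0139  0.0116]<stdin>:5: RuntimeWarning: Mean of empty slice.
  ret = um.true_divide(
Traceback (most recent call last):
IndexError: index -1 is out of bounds for axis 0 with size 0
```

View pics/w9.png

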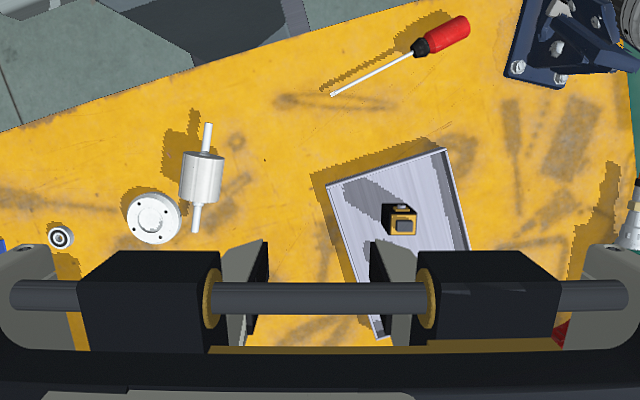

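View pics/s9.png

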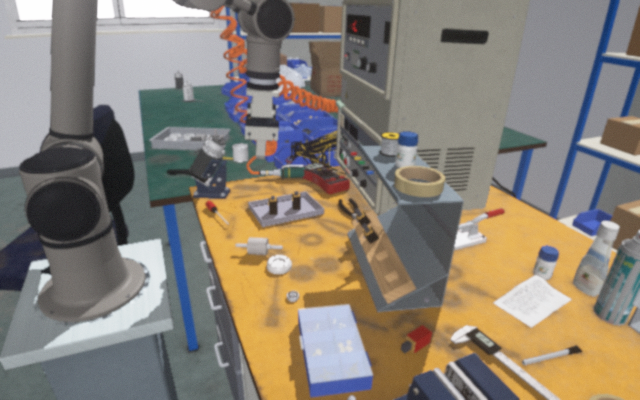

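Run:
```python
from h import *
i,p,d=load('s9'); W=cloud(i,d)
for a in (.03,-.04):
    t=tray(a,0); D=np.hypot(W[...,0]-t[0],W[...,1]-t[1]); m=(D<0.03)&(W[...,2]>0.025)&(W[...,2]<0.08)
    print(m.sum(),W[m].mean(0),np.percentile(W[m][:,2],[2,50,98]))
print(robot.observe()['qvel'].round(3)); print(robot.hand_in())
```

```text
99 [0.5359336  0.17864629 0.04195865] [0.02659552 0.04247354 0.0557537 ]
111 [0.46204596 0.17299286 0.04115994] [0.02551276 0.04161453 0.05576862]
[ 0.025  0.056 -0.02   0.009 -0.023  0.014]
the job is handed in; nothing more can be done
None
```

I tested all four brushes from left to right, and two turned out faulty. Brushes 1 and 2 sprang out again, so their holders stayed in their pockets. Brushes 3 and 4 stayed in, so I took those two holders out and stood them upright, brush end up, in the tray.

- **Push test:** each brush was pressed until the force jumped to 13–20 N at its stop. On backing off, brushes 1 and 2 pushed back with about 4 N and brushes 3 and 4 with none. The side camera agreed: faces 42 mm above the wood for 1 and 2, 32 mm for 3 and 4.
- **Final state:** the last side picture shows both holders standing in the tray with their tops at about 56 mm, as expected for an upright holder with its brush in. Pockets 3 and 4 are empty, and the arm is clear of everything. I handed in at about 22 s.
- **Checks that failed or differed:**
  - The last wrist picture showed only one of the two holders in the tray; the gripper hid the other, so its height check returned nothing. The side picture covered both.
  - The final reading for brush 1 was 39.8 mm instead of 42 mm, while its highest points were at 43 mm. I took that as edge-pixel noise.
- **Tool angle:** joint 5 came close to its limit at pocket 1, so I tilted the tool 4 degrees away from n for all pushes and grasps. It stayed within its range in every reading.

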